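# Put the drawplate back in its rack

## Task

The wire is drawn: lift the brass-coloured drawplate straight out of the slackened vise and put it back, the same end down, into the one empty slot of the raked wooden rack, between the plates already there. Push it gently all the way home, so that its foot stands on the bottom of the slot, before letting go; the slots are not quite evenly spaced, so feel for the mouth. Leave the other plates in their places and do not knock the flux bottles or the third hand.

Things in the scene. Friction and masses are not known exactly. Their poses are not given: they have to be found in the camera images.
- drawplate: the plate to put away: brass-coloured, three rows of round holes, 5 mm thick (its x), 56 mm wide (y), 110 mm long (z), about 0.23 kg. Origin: centre of its lower end; z runs up to its top. It stands loosely in the vise, upright or leaning by up to 5 degrees towards vise +x, the upper 70 mm free. Hold it by its two long side edges, 56 mm apart, near the top: its faces then pass the neighbours. Either face may look forward
- vise: blue bench vise, fixed. Origin: on the bench, centre under its mouth; z up. Jaws 66 mm wide along y, tops at 95 mm; the mouth is 8.5 mm wide along x, open upward; the plate's foot stands at 55 mm on the slide bar. Fixed jaw on +x; moving jaw, screw and tommy bar on -x (to x = -112 mm, below 85 mm height). The jaws do not move
- rack: wooden rack, fixed: dark board 185 x 74 x 20 mm with side rails (60 mm apart inside, tops at 44 mm). Origin: on the bench, z up. On it five pale slot blocks, shop-made and unevenly set: slots 1 to 5 at x = -58, -29, 0, 29, 58 mm at floor level, each up to 4 mm off in x. Slots run along y, 6.5 mm wide square to their walls, raked 36 degrees, tops towards -x: up a slot is (-0.588, 0, 0.809)
- rack_mid (a point): a point on the rack, 21.5 mm above its origin: the height of a plate's origin when home. Measured up along a slot from its floor at this height, the -x wall's top reaches about 51 mm, the +x wall's top 39 mm: a foot too far to -x is stopped 51 mm (or more) short of home, one too far to +x 39 mm (or less) short. A plate may hang in its slot by friction; a push of 6 to 10 N brings it home
- plate_a: steel-grey neighbour plate, 5 x 56 x 110 mm with axes and origin like the drawplate's (z up along the plate); it stands loosely (1.5 mm of play) in the rack, always in slot 1
- plate_b: steel-grey neighbour plate, 5 x 56 x 110 mm with axes and origin like the drawplate's (z up along the plate); it stands loosely (1.5 mm of play) in the rack, in slot 2, 3 or 4; of these three the one without a plate is the empty slot
- plate_c: steel-grey neighbour plate, 5 x 56 x 110 mm with axes and origin like the drawplate's (z up along the plate); it stands loosely (1.5 mm of play) in the rack, in slot 2, 3 or 4; of these three the one without a plate is the empty slot
- plate_d: steel-grey neighbour plate, 5 x 56 x 110 mm with axes and origin like the drawplate's (z up along the plate); it stands loosely (1.5 mm of play) in the rack, always in slot 5
- flux_a: white flux bottle with a blue needle tip, 36 mm across, 108 mm high, loose; origin under its centre
- flux_b: smaller white flux bottle with a blue needle tip, 36 mm across, 98 mm high, loose; origin under its centre
- third_hand: third hand: round dark base 56 mm across with a post and tweezers that point along its x to 87 mm from the centre, 83 mm high, loose; origin under the base
There are look-alikes about, which are no part of the job. There is more than one size of the drawplate; the job needs the middle-sized.

How it is judged (in metres and radians):
On the way, in this order (a step that is already met when the one before it is completed fails the run):
1. the drawplate is lifted clear of the vise, its foot above the jaws (z of drawplate in the frame of vise above 0.1 m), for 0.1 s.
2. the drawplate is pushed home in the empty slot while the fingers still hold it: its foot within 4 mm of its resting height on the floor of the slot, raked and aligned with it (z of drawplate in the frame of rack below 0.0255 m and x of drawplate in the frame of rack between -0.04 and 0.04 m and y of drawplate in the frame of rack between -0.006 and 0.006 m and angle between drawplate's own z axis and vertical between 0.53 and 0.75 rad and angle between the y axis of drawplate and the y axis of rack, either way round below 0.1 rad and contact force between drawplate and the fingers above 1 N), for 0.1 s.
At the end, for the whole second after the job is handed in: the drawplate stands released and at rest in the empty slot (2, 3 or 4), foot down: foot centre under 25.5 mm above the bench and within 6 mm of the rack's middle line, raked 30 to 43 degrees, square across the rack within 6 degrees; the four other plates are within 6 mm of where they were (z of drawplate in the frame of rack below 0.0255 m and x of drawplate in the frame of rack between -0.04 and 0.04 m and y of drawplate in the frame of rack between -0.006 and 0.006 m and angle between drawplate's own z axis and vertical between 0.53 and 0.75 rad and angle between the y axis of drawplate and the y axis of rack, either way round below 0.1 rad and linear speed of drawplate below 0.02 m/s and distance of each of plate_a, plate_b, plate_c, plate_d from where it was at the start of the episode below 0.006 m); the robot touches nothing.
It fails at once if another plate is pulled or pushed out of its place (more than 10 mm) (distance of any of plate_a, plate_b, plate_c, plate_d from where it was at the start of the episode above 0.01 m).
It fails at once if the drawplate is rammed against the rack's board or the vise (over 60 N) (contact force between drawplate and rack above 60 N or contact force between drawplate and vise above 60 N).
It fails at once if a flux bottle or the third hand is pushed more than 15 mm or tipped over (distance of any of flux_a, flux_b, third_hand from where it was at the start of the episode above 0.015 m or angle between any of flux_a, flux_b, third_hand's own z axis and vertical above 0.5 rad).
It also fails if it takes over 51 s, if anything falls off the work surface, if the arm or the gripper's body presses on something with over 40 N, if the wrist force passes 120 N, or if a joint passes its speed limit or range.

## Robot

A 6-joint arm with a two-finger parallel gripper is mounted at the origin on the work surface. World frame = base frame: x ahead of the robot, y to its left, z up, the work surface at z = 0. Lengths are in m, angles in degrees, forces in N, time in s.
With the tool pointing down it reaches from about 0.35 to 0.725 m from the base axis. Payload 6 kg.
Tool frame: the origin (TCP) lies midway between the tips of the shut fingers; the grasp point (between the pads) lies 19 mm behind it (arm.hold_point_z is the distance from the TCP to the grasp point, in m); z points along the fingers, y is the line along which they close (so a half turn about z gives the same grasp; the last joint's range is limited). The gripper opens to 85 mm and grips with 20 to 120 N. Pads are 22 mm wide; open, the fingers measure 114 mm over their backs; the gripper's body (76 mm by 85 mm) begins 54 mm behind the grasp point. The pads swing forward as they close: fully open they stand 13 mm farther back than shut.
Start: joints at [-47.344, 2.303, 4.859, 0, -92.561, -19.12], TCP at [0.24, -0.55, 0.231] pointing down, gripper open.
Joint ranges: [-146.85, 146.85], [-73.84, 115.35], [-62.03, 85.46], [-188.31, 113.3], [-161.28, -10.13], [-171.36, 171.36]. Speed limits (degrees/s): [147.25, 147.25, 172.46, 180, 180, 180].

## Interface

Orientations are given as a 3x3 rotation matrix whose columns are the frame's x, y, z axes.
In Python, from plant import readout, vision, arm gives the robot as it stands. The module is installed in compiled form; this text tells all that it offers.
- The arm moves only by the shell command python3 -m jog 'ROWS'. ROWS is JSON, a list of rows, each an object of numbers: "dx", "dy", "dz": the shift along the tool's x, y, z in mm; "wx", "wy", "wz": the turn, a rotation vector about the tool's x, y, z in degrees; "claw": the opening, from 0 (shut) to 1 (fully open). In form: [{"dx": .., "dy": .., "dz": .., "wx": .., "wy": .., "wz": .., "claw": ..}, ...]. A call has 1 to 5 rows; each row shifts and turns the commanded pose from where the row before left it, along the tool's axes as they then stand; what a row does not reach is not made up. A row lasts 1/10 s, in which the tool goes at most 50 mm and 8.59 degrees, less where a joint would pass 70% of its speed; a pose out of reach is approached as far as the arm can. A call with a gripper value outside its range is refused whole. The fingers move at their own pace and stop on an object; the grip force is fixed at half the most. Time passes only in rows, so rows that do not move let the fingers close. It gives the time, the measured TCP pose, the force, the opening and the grip force at its end, in the units of the state.
- readout.get_state(): the state, without advancing time (a new reading comes with each control period).
- vision.snapshot(name): name is "side" or "top"; returns a dict with "frame" (480x640x3 uint8, red, green, blue), "fx", "fy", "cx", "cy" (pixels), "world_from_camera" (4x4, takes a point from camera to world coordinates). Camera axes: x right, y down, z forward; pixel columns grow to the right and rows downward; lengths in m; the calibration is good to about 2 mm. A picture is of the moment at which its call begins. There is no depth.
- arm.finish_job(): hands the job in; it is judged then, once.
Trained networks look in the newest picture that a camera, given by its name, has taken for a name from the list of things; names that differ only in an ending like _2 or _b are one class to them, and where a whole thing is asked for, a point or a joint stands for the part that bears it (a point fixed in the world has none). Each returns a list of dicts, best first, with "score" (0 to 1); they miss things now and then, are a little off and sometimes report something else, mostly with a low value. They report only what shows in the picture. A call takes as long as a camera call. They do not tell look-alikes from the thing itself.
- vision.boxes_of(camera, thing): "rect" ([left, top, right, bottom] in pixels, round what is visible of it).
- vision.silhouettes(camera, thing): "region" (480x640 bool, what is visible of it) and "rect" ([left, top, right, bottom] in pixels, round what is visible of it).
The state is a dict: "clock": time; "qpos": joint angles; "joint_vel": joint speeds; "tau": joint torques, N m; "position": TCP position; "ee_rot": TCP orientation; "contact_force": force on the tool from outside, world axes, zero at the start; "ft_torque": the same for the moment, N m; "finger_gap": finger opening in m; "grip_force": force on a finger pad.
Only numpy, scipy, OpenCV 4.12 (cv2) and the standard library are available. Lean on these libraries where they do the work, as an engineer would, in place of code of your own. Each camera call takes 0.05 s, during which the arm holds its last target. There are 200 camera calls.

## Working session

There is one attempt and no reset: what is moved stays moved. The work goes in short steps, Python scripts to look and compute and a shell command to move; the robot and the scene stay as the last step left them, time stands still between calls to the robot, and variables do not carry over. Pictures are saved under pics/ and viewed, at most 10 in all, crops included, and the job is handed in when it is done.

```bash
mkdir -p pics
cat > h.py <<'E'
import numpy as np,cv2
from plant import readout,vision,arm
def snap(c,save=None):
    s=vision.snapshot(c)
    if save: cv2.imwrite('pics/'+save,s['frame'][:,:,::-1])
    return s
def proj(s,P):
    T=np.linalg.inv(s['world_from_camera']);P=np.atleast_2d(P)
    q=P@T[:3,:3].T+T[:3,3]
    return np.c_[s['fx']*q[:,0]/q[:,2]+s['cx'],s['fy']*q[:,1]/q[:,2]+s['cy']]
def ray(s,u,v):
    W=np.array(s['world_from_camera']);d=W[:3,:3]@[(u-s['cx'])/s['fx'],(v-s['cy'])/s['fy'],1]
    return W[:3,3],d
def onz(s,u,v,z):
    o,d=ray(s,u,v);return o+d*(z-o[2])/d[2]
E
python3 - <<'E'
from h import *
for c in ['side','top']:
    s=snap(c,c+'0.png');print(c,s['fx'],np.round(s['world_from_camera'],3).tolist())
    for t in ['drawplate','vise','rack','plate_a','flux_a','third_hand']:
        for b in vision.boxes_of(c,t): print(t,round(b['score'],2),np.round(b['rect']).tolist())
st=readout.get_state();print(st['clock'],st['position'],st['ee_rot'])
E
```

```text
side 606.0201670956868 [[-0.785, -0.424, 0.452, 0.024], [-0.62, 0.538, -0.572, 0.775], [-0.001, -0.729, -0.685, 0.841], [0.0, 0.0, 0.0, 1.0]]
drawplate 0.61 [243.0, 361.0, 357.0, 441.0]
vise 0.64 [264.0, 261.0, 363.0, 341.0]
rack 0.65 [340.0, 125.0, 426.0, 182.0]
plate_a 0.51 [403.0, 142.0, 430.0, 158.0]
plate_a 0.42 [379.0, 125.0, 415.0, 152.0]
flux_a 0.95 [278.0, 172.0, 298.0, 215.0]
flux_a 0.59 [296.0, 141.0, 311.0, 178.0]
third_hand 0.93 [388.0, 209.0, 438.0, 247.0]
top 612.0296011303166 [[-0.019, -0.989, 0.146, 0.36], [-1.0, 0.018, -0.009, 0.12], [0.006, -0.147, -0.989, 1.184], [0.0, 0.0, 0.0, 1.0]]
drawplate 0.85 [220.0, 260.0, 257.0, 273.0]
drawplate 0.76 [160.0, 222.0, 199.0, 268.0]
drawplate 0.66 [121.0, 301.0, 207.0, 367.0]
vise 0.96 [215.0, 237.0, 266.0, 335.0]
vise 0.42 [323.0, 159.0, 345.0, 183.0]
rack 0.96 [445.0, 152.0, 491.0, 248.0]
rack 0.61 [358.0, 278.0, 386.0, 332.0]
plate_a 0.94 [463.0, 174.0, 493.0, 192.0]
plate_a 0.73 [458.0, 233.0, 492.0, 257.0]
plate_a 0.66 [459.0, 205.0, 495.0, 225.0]
plate_a 0.57 [452.0, 220.0, 491.0, 239.0]
plate_a 0.43 [377.0, 136.0, 395.0, 160.0]
plate_a 0.15 [443.0, 152.0, 494.0, 248.0]
flux_a 0.61 [377.0, 135.0, 395.0, 158.0]
third_hand 0.69 [359.0, 277.0, 389.0, 336.0]
0.7 [ 0.23964124 -0.55005604  0.23129426] [[-9.16809720e-01 -3.99324347e-01  5.02212284e-05]
 [-3.99324347e-01  9.16809722e-01  1.77721106e-05]
 [-5.31401469e-05 -3.76091551e-06 -9.99999999e-01]]
```

View pics/side0.png

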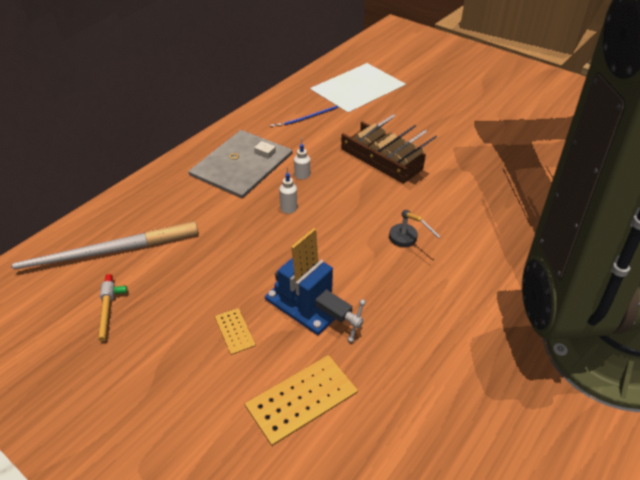

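View pics/top0.png

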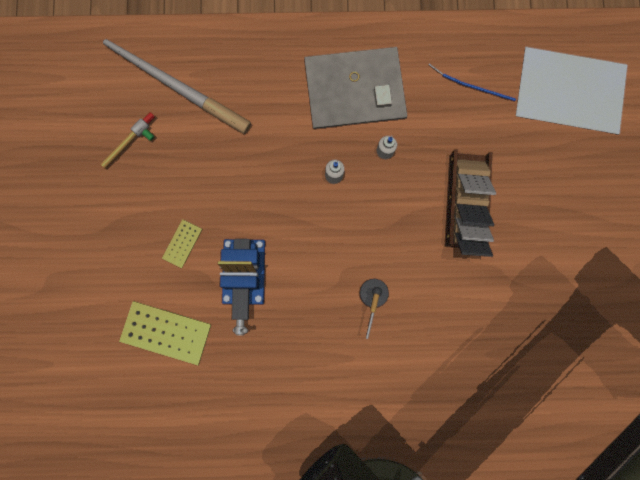

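Run:
```python
from h import *
s=snap('side');t=snap('top')
def c(s,x0,y0,x1,y1): return cv2.resize(s['frame'][y0:y1,x0:x1,::-1],(400,300) ,interpolation=cv2.INTER_CUBIC)
a=np.vstack([np.hstack([c(s,330,105,450,195),c(t,398,150,538,255)]),np.hstack([c(s,250,220,380,318),c(t,180,230,300,320)])])
cv2.imwrite('pics/crops.png',a)
```

```text
(no output)
```

View pics/crops.png

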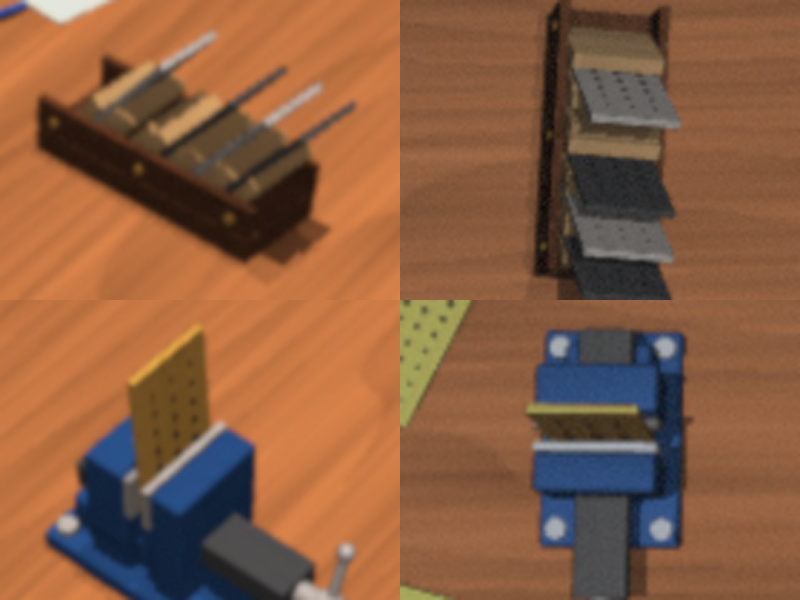

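```bash
cat > fit.py <<'E'
from h import *
from scipy.optimize import minimize
S={c:snap(c) for c in ['side','top']}
def sil(c,t,box,minsc=.1):
    m=np.zeros((480,640),bool)
    for d in vision.silhouettes(c,t):
        r=d['rect'];u,v=(r[0]+r[2])/2,(r[1]+r[3])/2
        ok=box[0]<u<box[2] and box[1]<v<box[3] and d['score']>minsc
        print(c,t,round(d['score'],2),np.round(r).tolist(),d['region'].sum(),ok)
        if ok: m|=d['region']
    return m
def boxv(x0,x1,y0,y1,z0,z1): return np.array([[x,y,z] for x in(x0,x1) for y in (y0,y1) for z in (z0,z1)])/1000.
def T(P,x,y,z,yaw):
    c,s=np.cos(yaw),np.sin(yaw);return P@np.array([[c,s,0],[-s,c,0],[0,0,1]])+[x,y,z]
def tilt(P,a): # positive: top toward +x
    c,s=np.cos(a),np.sin(a);return P@np.array([[c,0,-s],[0,1,0],[s,0,c]])
K=4
def render(c,parts):
    m=np.zeros((480*K//1,640*K),np.uint8)
    for P in parts:
        h=cv2.convexHull(((proj(S[c],P)+.5)*K).astype(np.float32)).round().astype(np.int32)
        cv2.fillConvexPoly(m,h,1)
    return cv2.resize(m.astype(np.float32),(640,480),interpolation=cv2.INTER_AREA)
def fit(f,p0,sc,masks):
    def cost(q):
        p=p0+q*sc;return sum(np.abs(render(c,f(p))-masks[c]).sum()/masks[c].sum() for c in masks)
    best=None
    for k in range(3):
        q0=np.zeros(len(p0)) if best is None else best.x
        sim=np.vstack([q0]+[q0+e*(1 if k%2==0 else -.6) for e in np.eye(len(p0))])
        r=minimize(cost,q0,method='Nelder-Mead',options=dict(initial_simplex=sim,maxiter=250,xatol=.01,fatol=1e-4))
        if best is None or r.fun<best.fun: best=r
    return p0+best.x*sc,best.fun
E
cat > f1.py <<'E'
from fit import *
B={'side':(335,100,445,200),'top':(440,145,500,265)}
V={'side':(250,220,375,345),'top':(210,230,270,340)}
M={};MP={}
for c in S:
    MP[c]=sil(c,'plate_a',B[c]); M[c]=sil(c,'rack',B[c])|MP[c]
D={c:sil(c,'drawplate',V[c]) for c in S}
VM={c:sil(c,'vise',V[c],.3) for c in S}
np.savez('m.npz',**{k+c:v for k,d in dict(M=M,MP=MP,D=D,VM=VM).items() for c,v in d.items()})
E
python3 f1.py
```

```text
side plate_a 0.61 [390.0, 131.0, 427.0, 156.0] 118 True
side plate_a 0.55 [398.0, 135.0, 437.0, 160.0] 125 True
top plate_a 0.83 [457.0, 205.0, 493.0, 226.0] 635 True
top plate_a 0.73 [453.0, 220.0, 493.0, 241.0] 511 True
top plate_a 0.65 [459.0, 231.0, 491.0, 258.0] 473 True
top plate_a 0.61 [462.0, 173.0, 498.0, 194.0] 635 True
top rack 0.96 [445.0, 150.0, 494.0, 247.0] 1036 True
side drawplate 0.97 [245.0, 360.0, 355.0, 444.0] 5060 False
side drawplate 0.74 [215.0, 309.0, 253.0, 355.0] 1087 False
side drawplate 0.55 [290.0, 230.0, 320.0, 279.0] 969 True
side drawplate 0.51 [277.0, 170.0, 299.0, 213.0] 583 False
top drawplate 0.67 [219.0, 260.0, 257.0, 272.0] 374 True
top drawplate 0.63 [161.0, 220.0, 200.0, 270.0] 983 False
top drawplate 0.55 [119.0, 304.0, 210.0, 367.0] 3563 False
side vise 0.76 [264.0, 259.0, 363.0, 344.0] 3949 True
side vise 0.26 [292.0, 230.0, 318.0, 279.0] 845 False
top vise 0.97 [217.0, 239.0, 264.0, 337.0] 2988 True
```

```bash
cat > f2.py <<'E'
from fit import *
z=np.load('m.npz');D={c:z['D'+c] for c in S};M={'top':z['Mtop']}
up=boxv(-2.5,2.5,-28,28,40,110)
def fd(p): # x,y of foot, yaw, lean ; foot z .055
    return [T(tilt(up,p[3]),p[0],p[1],.055,p[2])]
g=onz(S['top'],238,268,.15);print('g',g)
p,f=fit(fd,np.array([g[0],g[1],0,.04]),np.array([.006,.006,.08,.06]),D);print('drawplate',p,f)
for c in D:
    q,f=fit(fd,p,np.array([.004,.004,.05,.04]),{c:D[c]});print(' ',c,q,f)
bd=[boxv(-92.5,92.5,-37,37,0,20),boxv(-92.5,92.5,-37,-30,0,44),boxv(-92.5,92.5,30,37,0,44),boxv(-80,80,-30,30,20,55)][:3]
pl=boxv(-2.5,2.5,-28,28,0,110)
sl=np.array([-58,-29,0,58])/1000
def fr(p):
    out=[T(b,p[0],p[1],0,p[2]) for b in bd]
    for k in range(4):
        out.append(T(tilt(pl,-np.radians(36))+[sl[k]+p[3+k],0,.0215],p[0],p[1],0,p[2]))
    return out
g=onz(S['top'],468,201,.02);print('rack g',g)
p2,f=fit(fr,np.r_[g[0],g[1],0,0,0,0,0],np.r_[.006,.006,.05,.003,.003,.003,.003],M);print('rack',p2,f)
# overlay
def ov(c,parts,box,sz):
    im=cv2.resize(S[c]['frame'][box[1]:box[3],box[0]:box[2],::-1],sz,interpolation=cv2.INTER_CUBIC).copy();k=sz[0]/(box[2]-box[0])
    for P in parts:
        q=(proj(S[c],P)+.5-[box[0],box[1]])*k
        for i in range(8):
            for j in (1,2,4):
                if not i&j: cv2.line(im,*[tuple(int(v) for v in q[n].round()) for n in (i,i|j)],(0,255,0),1)
    return im
R=fr(p2);P=fd(p)
# empty slot 4 walls
a=np.vstack([np.hstack([ov('side',R,(330,105,450,195),(400,300)),ov('top',R,(398,150,538,255),(400,300))]),np.hstack([ov('side',P,(250,220,370,310),(400,300)),ov('top',P,(180,230,300,320),(400,300))])])
cv2.imwrite('pics/ov1.png',a);np.savez('p.npz',p=p,p2=p2)
E
python3 f2.py
```

```text
g [0.45635009 0.23865612 0.15      ]
drawplate [ 0.45188256  0.24589454 -0.04672511  0.11548561] 0.20915130406229476
  side [ 0.44998426  0.24926246 -0.04758504  0.11628455] 0.03992518059855521
  top [ 0.45222818  0.24418768 -0.0462632   0.11072136] 0.07336229946524064
rack g [ 0.59048608 -0.19261475  0.02      ]
rack [ 5.94143182e-01 -1.92096540e-01 -1.13102347e-01  4.67004467e-03
  1.87306312e-03 -4.94658590e-05  1.08714960e-03] 0.39839236850106413
```

View pics/ov1.png

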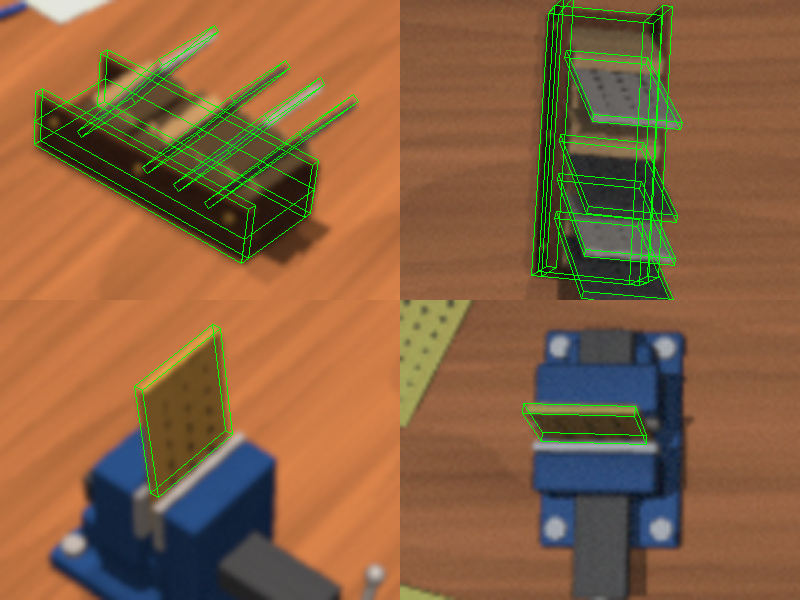

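The job's plate is the brass one standing in the vise at top-view (238,267): it is the middle-sized one. The small one at (182,243) and the large one at (165,333) lie flat on the bench. Tops lean towards world −x, so slot 1 is at the image bottom and slot 4 is the empty one, between the plates at rows 183 and 213. Moving now.

```bash
python3 -m jog '[{"wz":-8.5,"dz":-15},{"wz":-8.5,"dz":-15},{"wz":-8.5,"dz":-15},{"wz":-8.5,"dz":-15},{"wz":-8.5,"dz":-15,"claw":1}]'; python3 -m jog '[{"wz":-8.5},{"wz":-8.5}]'
cat >> h.py <<'E'
from scipy.spatial.transform import Rotation as Ro
def to(pos,R):
    st=readout.get_state();C=np.array(st['ee_rot']);d=C.T@(np.array(pos)-st['position'])*1000
    w=Ro.from_matrix(C.T@R).as_rotvec(degrees=True)
    print('clk',st['clock'],'pos',np.round(st['position'],4),'d',d.round(1),'w',w.round(2),'q',np.round(st['qpos'],1),'F',np.round(st['contact_force'],1),'gap',round(st['finger_gap'],4),'grip',np.round(st['grip_force'],1))
def toolR(yaw,tilt): # tool x~+x', y=-y', z down; plate leaning by tilt toward +x'
    B=Ro.from_euler('ZY',[yaw,tilt]).as_matrix(); return B@np.diag([1,-1,-1.])
E
python3 -c "
from h import *
to([.46,.246,.3],toolR(-.047,.09))"
```

```text
clk 1.4 pos [ 0.2396 -0.5501  0.2313] d [-520.   641.8  -68.7] w [  -6.91   -1.6  -153.63] q [-47.3   2.3   4.9   0.  -92.6 -19.1] F [ 0.1  0.2 -0.5] gap 0.0856 grip 0.0schema error: expected keys dx, dy, dz, wx, wy, wz, claw
schema error: expected keys dx, dy, dz, wx, wy, wz, claw
```

```bash
python3 -m jog '[{"dx":0,"dy":0,"dz":-15,"wx":0,"wy":0,"wz":-8.5,"claw":1},{"dx":0,"dy":0,"dz":-15,"wx":0,"wy":0,"wz":-8.5,"claw":1},{"dx":0,"dy":0,"dz":-15,"wx":0,"wy":0,"wz":-8.5,"claw":1},{"dx":0,"dy":0,"dz":-15,"wx":0,"wy":0,"wz":-8.5,"claw":1},{"dx":0,"dy":0,"dz":-15,"wx":0,"wy":0,"wz":-8.5,"claw":1}]'
python3 -c "
from h import *
to([.42,-.35,.31],toolR(-.047,.0))"
```

```text
clock: 1.9
position: [0.2396, -0.55, 0.3069]
ee_rot: [[-0.401, -0.916, -0.0], [-0.916, 0.401, 0.0], [-0.0, 0.0, -1.0]]
contact_force: [0.6, 0.3, -0.5]
finger_gap: 0.0855
grip_force: 0.0
clk 1.9 pos [ 0.2396 -0.55    0.3069] d [-255.5  -85.2   -3.1] w [   0.      0.   -110.92] q [ -47.3    3.5   14.1    0.  -100.5   23.7] F [ 0.6  0.3 -0.5] gap 0.0855 grip 0.0
```

```bash
python3 -m jog '[{"dx":-42,"dy":-14,"dz":0,"wx":0,"wy":0,"wz":0,"claw":1},{"dx":-42,"dy":-14,"dz":0,"wx":0,"wy":0,"wz":0,"claw":1},{"dx":-42,"dy":-14,"dz":0,"wx":0,"wy":0,"wz":0,"claw":1},{"dx":-42,"dy":-14,"dz":0,"wx":0,"wy":0,"wz":0,"claw":1},{"dx":-42,"dy":-14,"dz":0,"wx":0,"wy":0,"wz":0,"claw":1}]' >/dev/null
for i in 1 2; do :; done
python3 -m jog '[{"dx":-42,"dy":-14,"dz":0,"wx":0,"wy":0,"wz":-8.5,"claw":1},{"dx":0,"dy":0,"dz":0,"wx":0,"wy":0,"wz":-8.5,"claw":1},{"dx":0,"dy":0,"dz":0,"wx":0,"wy":0,"wz":-8.5,"claw":1},{"dx":0,"dy":0,"dz":0,"wx":0,"wy":0,"wz":-8.5,"claw":1},{"dx":0,"dy":0,"dz":0,"wx":0,"wy":0,"wz":-8.5,"claw":1}]' >/dev/null
python3 -c "
from h import *
to([.445,.246,.31],toolR(-.047,.0))"
```

```text
clk 2.9 pos [ 0.4189 -0.3537  0.3063] d [-558.8 -219.1   -3.7] w [ -0.    -0.   -68.39] q [ -19.2   -4.4    6.1   -0.  -100.5   38.1] F [ 0.5 -0.  -0.5] gap 0.0856 grip 0.0
```

```bash
python3 -m jog '[{"dx":-46,"dy":-18,"dz":0,"wx":0,"wy":0,"wz":0,"claw":1},{"dx":-46,"dy":-18,"dz":0,"wx":0,"wy":0,"wz":0,"claw":1},{"dx":-46,"dy":-18,"dz":0,"wx":0,"wy":0,"wz":0,"claw":1},{"dx":-46,"dy":-18,"dz":0,"wx":0,"wy":0,"wz":0,"claw":1},{"dx":-46,"dy":-18,"dz":0,"wx":0,"wy":0,"wz":0,"claw":1}]' >/dev/null
python3 -m jog '[{"dx":-46,"dy":-18,"dz":0,"wx":0,"wy":0,"wz":0,"claw":1},{"dx":-46,"dy":-18,"dz":0,"wx":0,"wy":0,"wz":0,"claw":1},{"dx":-46,"dy":-18,"dz":0,"wx":0,"wy":0,"wz":0,"claw":1},{"dx":-46,"dy":-18,"dz":0,"wx":0,"wy":0,"wz":0,"claw":1},{"dx":-46,"dy":-18,"dz":0,"wx":0,"wy":0,"wz":0,"claw":1}]' >/dev/null
python3 -m jog '[{"dx":-46,"dy":-18,"dz":0,"wx":0,"wy":0,"wz":0,"claw":1},{"dx":-46,"dy":-18,"dz":0,"wx":0,"wy":0,"wz":0,"claw":1},{"dx":0,"dy":0,"dz":0,"wx":0,"wy":0,"wz":-8.5,"claw":1},{"dx":0,"dy":0,"dz":0,"wx":0,"wy":0,"wz":-8.5,"claw":1},{"dx":0,"dy":0,"dz":0,"wx":0,"wy":0,"wz":-8.5,"claw":1}]' >/dev/null
python3 -m jog '[{"dx":0,"dy":0,"dz":0,"wx":0,"wy":0,"wz":-8.5,"claw":1},{"dx":0,"dy":0,"dz":0,"wx":0,"wy":0,"wz":-8.5,"claw":1},{"dx":0,"dy":0,"dz":0,"wx":0,"wy":0,"wz":-8.5,"claw":1},{"dx":0,"dy":0,"dz":0,"wx":0,"wy":0,"wz":-8.5,"claw":1},{"dx":0,"dy":0,"dz":0,"wx":0,"wy":0,"wz":-8.5,"claw":1}]' >/dev/null
python3 - <<'E'
from h import *
# plate foot at (.452,.246,.055), lean 0.1; hold point at plate z 92 -> TCP at plate z 73
for lean in (.0,.09,.115):
    B=Ro.from_euler('ZY',[-.047,lean]).as_matrix()
    ft=np.array([.4637,.246,.1643])-B@[0,0,.110]
    to(ft+B@[0,0,.160],toolR(-.047,lean))
E
```

```text
clk 4.9 pos [0.448  0.2381 0.3064] d [15.2 -8.7 92.1] w [-0.02 -0.   -0.42] q [  50.8  -10.6    0.5   -0.  -101.1   36.1] F [0.3 0.5 0.2] gap 0.0853 grip 0.0
clk 4.9 pos [0.448  0.2381 0.3064] d [19.7 -8.7 92.3] w [-0.03 -5.16 -0.42] q [  50.8  -10.6    0.5   -0.  -101.1   36.1] F [0.3 0.5 0.2] gap 0.0853 grip 0.0
clk 4.9 pos [0.448  0.2381 0.3064] d [21.  -8.7 92.4] w [-0.04 -6.59 -0.42] q [  50.8  -10.6    0.5   -0.  -101.1   36.1] F [0.3 0.5 0.2] gap 0.0853 grip 0.0
```

```bash
python3 -m jog '[{"dx":0,"dy":0,"dz":0,"wx":0,"wy":-5,"wz":-0.4,"claw":1},{"dx":20,"dy":-8,"dz":46,"wx":0,"wy":0,"wz":0,"claw":1},{"dx":0,"dy":0,"dz":0,"wx":0,"wy":0,"wz":0,"claw":1}]' >/dev/null
python3 - <<'E'
from h import *
B=Ro.from_euler('ZY',[-.047,.09]).as_matrix()
ft=np.array([.4637,.246,.1643])-B@[0,0,.110]
to(ft+B@[0,0,.073],toolR(-.047,.09))
s=snap('side');t=snap('top')
q=[proj(c,readout.get_state()['position'])[0] for c in (s,t)];print(q)
def c(s,x0,y0,x1,y1): return cv2.resize(s['frame'][y0:y1,x0:x1,::-1],(400,300) ,interpolation=cv2.INTER_CUBIC)
cv2.imwrite('pics/near.png',np.hstack([c(s,230,170,390,290),c(t,160,200,320,320)]))
E
```

```text
clk 5.2 pos [0.4633 0.2451 0.2527] d [  9.1  -1.4 125. ] w [ 0.23  0.35 -0.43] q [ 47.   -4.6   1.6  -4.1 -99.9  39.3] F [-0.  -0.2 -2.9] gap 0.0858 grip 0.0
[array([302.50105359, 190.84717997]), array([225.78127489, 256.48445865])]
```

View pics/near.png

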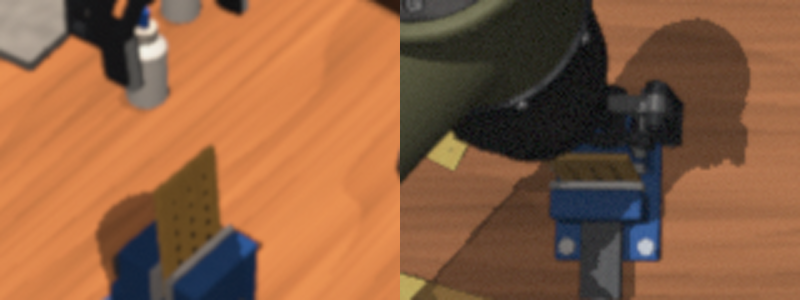

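The crop shows the open fingers above and either side of the plate (side view crop about (120,70) and (235,5)), with the plate leaning towards +x. I'm descending.

```bash
python3 -m jog '[{"dx":9,"dy":-1.5,"dz":20,"wx":0.2,"wy":0.3,"wz":-0.4,"claw":1},{"dx":0,"dy":0,"dz":30,"wx":0,"wy":0,"wz":0,"claw":1},{"dx":0,"dy":0,"dz":30,"wx":0,"wy":0,"wz":0,"claw":1},{"dx":0,"dy":0,"dz":25,"wx":0,"wy":0,"wz":0,"claw":1},{"dx":0,"dy":0,"dz":15,"wx":0,"wy":0,"wz":0,"claw":1}]' |grep -v ee
python3 - <<'E'
from h import *
B=Ro.from_euler('ZY',[-.047,.09]).as_matrix()
ft=np.array([.4637,.246,.1643])-B@[0,0,.110]
to(ft+B@[0,0,.073],toolR(-.047,.09))
s=snap('side');t=snap('top')
def c(s,x0,y0,x1,y1): return cv2.resize(s['frame'][y0:y1,x0:x1,::-1],(400,300) ,interpolation=cv2.INTER_CUBIC)
cv2.imwrite('pics/near2.png',np.hstack([c(s,230,190,390,310),c(t,160,200,320,320)]))
E
```

```text
clock: 5.8
position: [0.463, 0.2472, 0.1396]
contact_force: [0.4, -0.4, -0.6]
finger_gap: 0.0852
grip_force: 0.0
clk 5.8 pos [0.463  0.2472 0.1396] d [-1.6  1.2 12.3] w [-0.29 -0.53  0.07] q [ 47.4  -5.1 -10.7  -3.7 -87.1  40.2] F [ 0.4 -0.4 -0.6] gap 0.0852 grip 0.0
```

View pics/near2.png

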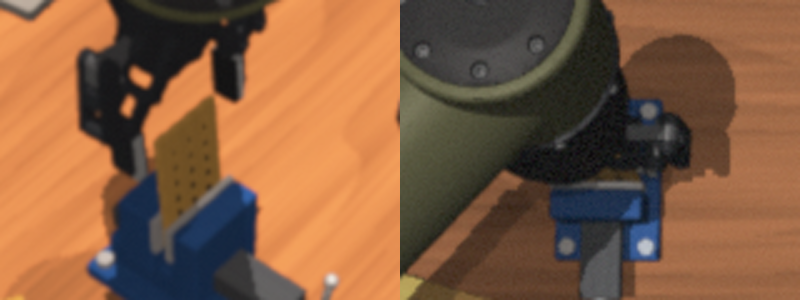

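```bash
python3 -m jog '[{"dx":-1.5,"dy":1,"dz":12,"wx":0,"wy":0,"wz":0,"claw":1},{"dx":0,"dy":0,"dz":0,"wx":0,"wy":0,"wz":0,"claw":0},{"dx":0,"dy":0,"dz":0,"wx":0,"wy":0,"wz":0,"claw":0},{"dx":0,"dy":0,"dz":0,"wx":0,"wy":0,"wz":0,"claw":0},{"dx":0,"dy":0,"dz":0,"wx":0,"wy":0,"wz":0,"claw":0}]' 
python3 -m jog '[{"dx":0,"dy":0,"dz":0,"wx":0,"wy":0,"wz":0,"claw":0},{"dx":0,"dy":0,"dz":0,"wx":0,"wy":0,"wz":0,"claw":0},{"dx":0,"dy":0,"dz":0,"wx":0,"wy":0,"wz":0,"claw":0}]'
```

```text
clock: 6.4
position: [0.4612, 0.2463, 0.1286]
ee_rot: [[0.996, -0.047, -0.08], [-0.046, -0.999, 0.009], [-0.081, -0.005, -0.997]]
contact_force: [-1.2, -0.9, 5.1]
finger_gap: 0.0547
grip_force: 63.1
clock: 6.7
position: [0.4612, 0.2463, 0.1285]
ee_rot: [[0.996, -0.047, -0.08], [-0.046, -0.999, 0.009], [-0.08, -0.005, -0.997]]
contact_force: [-0.8, -0.7, 5.6]
finger_gap: 0.0548
grip_force: 63.2
```

```bash
python3 -m jog '[{"dx":0,"dy":0,"dz":-5,"wx":0,"wy":0,"wz":0,"claw":0},{"dx":0,"dy":0,"dz":-10,"wx":0,"wy":0,"wz":0,"claw":0},{"dx":0,"dy":0,"dz":-10,"wx":0,"wy":0,"wz":0,"claw":0}]' |grep -v ee
python3 -m jog '[{"dx":0,"dy":0,"dz":-15,"wx":0,"wy":0,"wz":0,"claw":0},{"dx":0,"dy":0,"dz":-20,"wx":0,"wy":0,"wz":0,"claw":0},{"dx":0,"dy":0,"dz":-25,"wx":0,"wy":0,"wz":0,"claw":0},{"dx":0,"dy":0,"dz":-30,"wx":0,"wy":0,"wz":0,"claw":0},{"dx":0,"dy":0,"dz":-30,"wx":0,"wy":0,"wz":0,"claw":0}]' |grep -v ee
python3 -m jog '[{"dx":0,"dy":0,"dz":0,"wx":0,"wy":0,"wz":0,"claw":0},{"dx":0,"dy":0,"dz":0,"wx":0,"wy":0,"wz":0,"claw":0}]'
cat > f3.py <<'E'
# fit held plate in tool frame
from fit import *
st=readout.get_state();C=np.array(st['ee_rot']);p0=np.array(st['position'])
import sys
D={}
for c in S:
    u=proj(S[c],p0+C@[0,0,.02])[0];D[c]=sil(c,'drawplate',(u[0]-40,u[1]-40,u[0]+40,u[1]+40))
    if D[c].sum()<50: del D[c]
def fd(p,z0=0,z1=80): # p: x off, y off, z of foot (tool), pitch about tool y
    P=boxv(-2.5,2.5,-28,28,z0,z1)@np.diag([1,-1,-1.])
    R=Ro.from_rotvec([0,p[3],0]).as_matrix()
    return [(P@R.T+[p[0],p[1],p[2]])@C.T+p0]
if __name__=='__main__':
    for m in [D]+[{c:D[c]} for c in D]:
        p,f=fit(fd,np.array([0,0,.073,0]),np.array([.005,.004,.006,.08]),m);print(list(m),p.round(4),round(f,3))
E
python3 f3.py
```

```text
clock: 7.0
position: [0.4627, 0.2461, 0.1525]
contact_force: [0.2, -0.3, -2.2]
finger_gap: 0.0547
grip_force: 63.4
clock: 7.5
position: [0.4726, 0.2449, 0.274]
contact_force: [-0.4, -0.1, -1.5]
finger_gap: 0.0548
grip_force: 63.5
clock: 7.7
position: [0.4728, 0.2454, 0.273]
ee_rot: [[0.996, -0.047, -0.081], [-0.046, -0.999, 0.01], [-0.081, -0.006, -0.997]]
contact_force: [1.0, 0.6, -2.5]
finger_gap: 0.0545
grip_force: 63.4
side drawplate 0.89 [214.0, 309.0, 254.0, 353.0] 1060 False
side drawplate 0.69 [286.0, 153.0, 313.0, 232.0] 1552 True
side drawplate 0.56 [246.0, 358.0, 357.0, 445.0] 4995 False
top drawplate 0.76 [218.0, 255.0, 247.0, 259.0] 158 True
top drawplate 0.68 [122.0, 302.0, 208.0, 368.0] 3601 False
top drawplate 0.56 [165.0, 250.0, 187.0, 269.0] 297 False
['side', 'top'] [ 0.0025 -0.0011  0.0697  0.1633] 1.197
['side'] [ 0.0021  0.003   0.0718 -0.0699] 0.28
['top'] [0.0026 0.0055 0.0703 0.1653] 0.693
```

```bash
cat > f4.py <<'E'
import f3
from f3 import *
m={'side':D['side']}
p,f=fit(lambda p:fd(p,0,110),np.array([0,0,.073,0]),np.array([.005,.004,.006,.06]),m);print(p.round(4),round(f,3))
u=proj(S['side'],p0+C@[0,0,.02])[0].astype(int);b=(u[0]-80,u[1]-60,u[0]+80,u[1]+60)
im=cv2.resize(S['side']['frame'][max(b[1],0):b[3],b[0]:b[2],::-1],None,fx=5,fy=5,interpolation=cv2.INTER_CUBIC)
for q,col in ((p,(0,255,0)),(np.array([0,0,.0735,0]),(255,0,255))):
    z=((proj(S['side'],fd(q,0,110)[0])+.5-[b[0],max(b[1],0)])*5).round().astype(int)
    for i in range(8):
        for j in (1,2,4):
            if not i&j: cv2.line(im,tuple(map(int,z[i])),tuple(map(int,z[i|j])),col,1)
cv2.imwrite('pics/held.png',im)
E
python3 f4.py
```

```text
side drawplate 0.74 [245.0, 359.0, 355.0, 446.0] 4988 False
side drawplate 0.31 [393.0, 210.0, 435.0, 249.0] 740 False
top drawplate 0.72 [445.0, 151.0, 492.0, 250.0] 1086 False
top drawplate 0.69 [163.0, 247.0, 189.0, 268.0] 270 False
top drawplate 0.65 [217.0, 252.0, 254.0, 260.0] 175 True
top drawplate 0.65 [118.0, 299.0, 210.0, 366.0] 3657 False
top drawplate 0.34 [375.0, 136.0, 397.0, 160.0] 375 FalseTraceback (most recent call last):
  File "f4.py", line 3, in <module>
    m={'side':D['side']}
              ~^^^^^^^^
KeyError: 'side'
```

```bash
python3 f4.py | tail -1 || python3 f4.py | tail -1; ls pics
```

```text
[ 0.0005 -0.0006  0.0746  0.0109] 0.167
crops.png
held.png
near.png
near2.png
ov1.png
side0.png
top0.png
```

```bash
cat > f5.py <<'E'
from h import *
p2=np.load('p.npz')['p2'].copy()
fr=[]
for k in range(4): t=snap('top');fr.append(t['frame'].astype(float))
s=snap('side')
im=np.mean(fr,0);g=im.mean(2)
# rail left outer edge, rail top z=.044: strongest falling gradient near x 440..456
us,vs=[],[]
for v in range(160,244):
    r=cv2.GaussianBlur(g[v:v+1,435:465],(5,1),0)[0];d=-np.diff(r)[:18];i=int(d.argmax())
    if 0<i<17:
        o=(d[i-1]-d[i+1])/(2*(d[i-1]-2*d[i]+d[i+1])+1e-9);us.append(435+i+o+1.0);vs.append(v+.5)
us=np.array(us);vs=np.array(vs)
for _ in range(4):
    c=np.polyfit(vs,us,1);k=abs(us-np.polyval(c,vs))<1;us,vs=us[k],vs[k]
for z in (.044,):
    A=onz(t,np.polyval(c,165),165,z);B=onz(t,np.polyval(c,240),240,z)
    print('n',len(us),'yaw',np.arctan2(*(A-B)[1::-1]),A,B)
def w(P): # rack->world
    c_,s_=np.cos(p2[2]),np.sin(p2[2]);return np.array(P)/1000@np.array([[c_,s_,0],[-s_,c_,0],[0,0,1]])+[p2[0],p2[1],0]
print('rail outer predicted at',w([[60,37,44],[-60,37,44]]))
out=[]
for sn,I,b in ((t,im.astype(np.uint8),(430,145,510,265)),(s,s['frame'],(350,100,450,190))):
    K=5 if sn is t else 5
    o=cv2.resize(I[b[1]:b[3],b[0]:b[2],::-1],None,fx=K,fy=K,interpolation=cv2.INTER_CUBIC)
    for x0,col in ((29,(0,255,0)),):
        e=np.array([-.588,0,.809]);n=np.array([.809,0,.588]);f=np.array([x0,0,21.5])
        for q,cc in ((f+51*e-3.25*n,(0,255,0)),(f+39*e+3.25*n,(255,0,255))):
            z=((proj(sn,w([q+[0,-28,0],q+[0,28,0]]))+.5-[b[0],b[1]])*K).round().astype(int)
            cv2.line(o,tuple(map(int,z[0])),tuple(map(int,z[1])),cc,1)
    out.append(cv2.resize(o,(400 if sn is t else 400,600 if sn is t else 360)))
cv2.imwrite('pics/slot.png',np.hstack([out[0],np.vstack([out[1],np.zeros((240,400,3),np.uint8)])]))
E
python3 f5.py
```

```text
n 84 yaw -0.10306962271481637 [ 0.65666093 -0.15363982  0.044     ] [ 0.51178372 -0.13865428  0.044     ]
rail outer predicted at [[ 0.6579357  -0.16210462  0.044     ]
 [ 0.53870241 -0.14856126  0.044     ]]
```

View pics/slot.png

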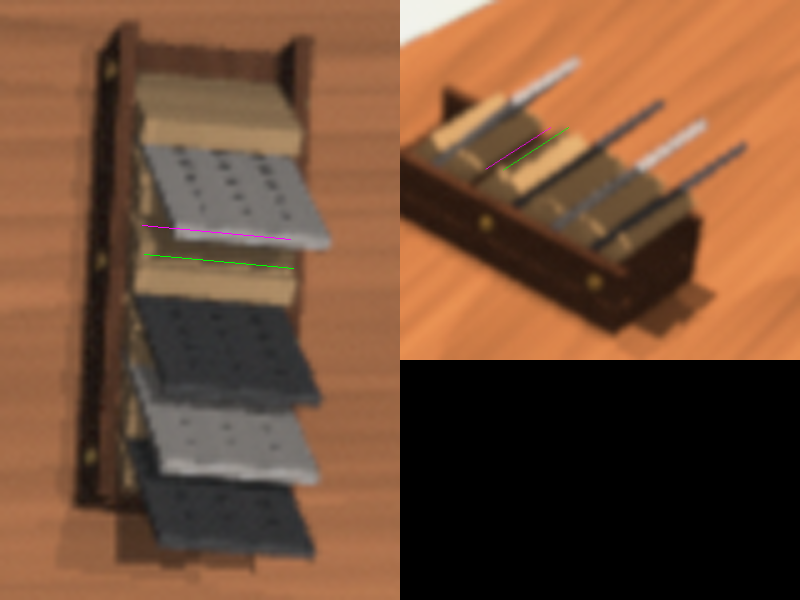

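```bash
cat > f6.py <<'E'
from h import *
from scipy.optimize import least_squares
t=snap('top');s=snap('side')
def w(p,P):
    c_,s_=np.cos(p[2]),np.sin(p[2]);return np.array(P)/1000@np.array([[c_,s_,0],[-s_,c_,0],[0,0,1]])+[p[0],p[1],0]
O={'t':(t,[[-92.5,37,0],[92.5,37,44],[92.5,-37,44]],[[445,246.4],[455,149.4],[492.4,152.6]]),
's':(s,[[-92.5,37,0],[-92.5,-37,44],[-92.5,37,44],[92.5,37,44],[92.5,-37,44]],[[403.75,183.75],[425.5,153.75],[407,168],[342.3,134.1],[361.1,122.2]])}
R={}
for ks in ('t','s','ts'):
    f=lambda p:np.concatenate([(proj(O[k][0],w(p,O[k][1]))-O[k][2]).ravel() for k in ks])
    r=least_squares(f,[.594,-.192,-.107]);R[ks]=r.x;print(ks,r.x.round(4),np.round(r.fun,1))
# slot 4: brightness profile along rack x at wall-top heights
for name,sn,p in (('top',t,R['t']),('side',s,R['s']),('top',t,R['ts']),('side',s,R['ts'])):
    for z in (62.8,):
        xs=np.arange(-22,32,1.0);pr=[]
        for x in xs:
            q=proj(sn,w(p,[[x,y,z] for y in np.linspace(-20,18,20)])).astype(np.float32)
            pr.append(cv2.remap(sn['frame'].astype(np.float32).mean(2),q[:,0],q[:,1],cv2.INTER_LINEAR).mean())
        print(name,z,[(int(x),int(v)) for x,v in zip(xs,pr)])
E
python3 f6.py
```

```text
t [ 0.5921 -0.1936 -0.1008] [-0.2  0.6 -0.4 -0.3  0.6 -0.4]
s [ 0.589  -0.1892 -0.0827] [ 0.5  0.8  1.2 -0.5 -0.6  0.5 -1.6  0.1  0.5 -1.4]
ts [ 0.5909 -0.1925 -0.0965] [-0.6  1.3 -1.2  0.4 -0.2  0.1  0.  -0.1  1.  -1.2 -1.1 -0.4 -1.2 -1.1
  1.1 -2.4]
top 62.8 [(-22, 49), (-21, 50), (-20, 52), (-19, 56), (-18, 69), (-17, 91), (-16, 111), (-15, 125), (-14, 131), (-13, 133), (-12, 133), (-11, 133), (-10, 132), (-9, 130), (-8, 124), (-7, 116), (-6, 111), (-5, 108), (-4, 101), (-3, 90), (-2, 80), (-1, 73), (0, 69), (1, 67), (2, 66), (3, 69), (4, 78), (5, 101), (6, 127), (7, 140), (8, 146), (9, 145), (10, 136), (11, 127), (12, 121), (13, 118), (14, 117), (15, 117), (16, 115), (17, 114), (18, 114), (19, 115), (20, 116), (21, 115), (22, 112), (23, 111), (24, 112), (25, 114), (26, 113), (27, 110), (28, 107), (29, 107), (30, 109), (31, 111)]
side 62.8 [(-22, 97), (-21, 116), (-20, 132), (-19, 146), (-18, 157), (-17, 164), (-16, 167), (-15, 169), (-14, 170), (-13, 170), (-12, 169), (-11, 168), (-10, 164), (-9, 159), (-8, 152), (-7, 142), (-6, 130), (-5, 118), (-4, 107), (-3, 98), (-2, 91), (-1
[... 778 characters left out ...]
0, 115), (21, 116), (22, 116), (23, 114), (24, 112), (25, 112), (26, 114), (27, 114), (28, 111), (29, 108), (30, 106), (31, 109)]
side 62.8 [(-22, 134), (-21, 147), (-20, 157), (-19, 164), (-18, 167), (-17, 169), (-16, 170), (-15, 170), (-14, 169), (-13, 167), (-12, 164), (-11, 158), (-10, 151), (-9, 140), (-8, 129), (-7, 118), (-6, 107), (-5, 99), (-4, 92), (-3, 87), (-2, 84), (-1, 81), (0, 79), (1, 76), (2, 74), (3, 73), (4, 74), (5, 76), (6, 78), (7, 80), (8, 83), (9, 85), (10, 86), (11, 87), (12, 87), (13, 87), (14, 87), (15, 86), (16, 86), (17, 85), (18, 85), (19, 85), (20, 84), (21, 84), (22, 83), (23, 81), (24, 79), (25, 77), (26, 74), (27, 73), (28, 73), (29, 75), (30, 79), (31, 84)]
```

```bash
cat >> h.py <<'E'
YAW=-.1; RX,RY=.5905,-.192; SX=.026
def slot(along,n,yaw=None,L=.074,tilt=-np.radians(36),dy=0): # foot at along (mm) up slot, n mm to +x normal
    yw=YAW if yaw is None else yaw
    Z=Ro.from_euler('z',yw).as_matrix();B=Z@Ro.from_euler('y',tilt).as_matrix()
    foot=np.array([RX,RY,0])+Z@[SX,dy/1000,.0215]+B@[n/1000,0,along/1000]
    return foot+B@[0,0,L],toolR(yw,tilt)
def here():
    st=readout.get_state();C=np.array(st['ee_rot']);Z=Ro.from_euler('z',YAW).as_matrix();B=Z@Ro.from_euler('y',-np.radians(36)).as_matrix()
    foot=np.array(st['position'])+C@[0,0,.074]
    q=B.T@(foot-np.array([RX,RY,0])-Z@[SX,0,.0215])*1000
    print('clk',round(st['clock'],2),'n %.1f y %.1f along %.1f'%tuple(q),'Fslot',np.round(B.T@np.array(st['contact_force']),1),'T',np.round(st['ft_torque'],2),'gap',round(st['finger_gap'],4),'grip',np.round(st['grip_force'],0))
E
python3 - <<'E'
from h import *
P,R=slot(135,3);print(P)
st=readout.get_state();C=np.array(st['ee_rot'])
to(P+[0,0,.06],C)
E
```

```text
[ 0.49655164 -0.18257372  0.19234791]
clk 8.65 pos [0.4726 0.2451 0.2718] d [ 45.3 426.1  13.9] w [0. 0. 0.] q [  46.4   -3.9    4.2   -3.8 -100.9   40.3] F [-0.3  0.7 -1.5] gap 0.0551 grip 63.4
```

```bash
python3 -m jog '[{"dx":2,"dy":16,"dz":0,"wx":0,"wy":0,"wz":0,"claw":0},{"dx":3,"dy":30,"dz":0,"wx":0,"wy":0,"wz":0,"claw":0},{"dx":4,"dy":40,"dz":0,"wx":0,"wy":0,"wz":0,"claw":0},{"dx":4,"dy":40,"dz":0,"wx":0,"wy":0,"wz":0,"claw":0},{"dx":4,"dy":40,"dz":0,"wx":0,"wy":0,"wz":0,"claw":0}]' >/dev/null
python3 -m jog '[{"dx":5,"dy":40,"dz":0,"wx":0,"wy":0,"wz":0,"claw":0},{"dx":5,"dy":40,"dz":0,"wx":0,"wy":0,"wz":0,"claw":0},{"dx":5,"dy":40,"dz":0,"wx":0,"wy":0,"wz":0,"claw":0},{"dx":5,"dy":40,"dz":0,"wx":0,"wy":0,"wz":0,"claw":0},{"dx":5,"dy":40,"dz":0,"wx":0,"wy":0,"wz":0,"claw":0}]' >/dev/null
python3 -m jog '[{"dx":5,"dy":40,"dz":0,"wx":0,"wy":0,"wz":0,"claw":0},{"dx":0,"dy":20,"dz":0,"wx":0,"wy":0,"wz":0,"claw":0},{"dx":0,"dy":0,"dz":0,"wx":0,"wy":0,"wz":0,"claw":0}]' |grep -v ee
python3 - <<'E'
from h import *
P,R=slot(135,3);to(P+[0,0,.06],R)
E
```

```text
clock: 9.95
position: [0.4985, -0.1855, 0.2657]
contact_force: [-0.6, 0.3, -2.2]
finger_gap: 0.0548
grip_force: 63.7
clk 9.95 pos [ 0.4985 -0.1855  0.2657] d [-0.9 -2.8 13.5] w [-0.99 40.76  2.71] q [   0.9   -3.5    2.8   -0.5 -101.    86.1] F [-0.6  0.3 -2.2] gap 0.0548 grip 63.7
```

```bash
python3 -m jog '[{"dx":0,"dy":-1,"dz":0,"wx":-0.17,"wy":6.8,"wz":0.45,"claw":0},{"dx":0,"dy":-1,"dz":0,"wx":-0.17,"wy":6.8,"wz":0.45,"claw":0},{"dx":0,"dy":-1,"dz":0,"wx":-0.17,"wy":6.8,"wz":0.45,"claw":0},{"dx":0,"dy":0,"dz":0,"wx":-0.17,"wy":6.8,"wz":0.45,"claw":0},{"dx":0,"dy":0,"dz":0,"wx":-0.17,"wy":6.8,"wz":0.45,"claw":0}]' >/dev/null
python3 -m jog '[{"dx":0,"dy":0,"dz":0,"wx":-0.17,"wy":6.8,"wz":0.45,"claw":0},{"dx":0,"dy":0,"dz":0,"wx":0,"wy":0,"wz":0,"claw":0},{"dx":0,"dy":0,"dz":0,"wx":0,"wy":0,"wz":0,"claw":0}]' >/dev/null
python3 - <<'E'
from h import *
to(*slot(135,3));here()
E
```

```text
clk 10.75 pos [ 0.4987 -0.1793  0.2665] d [-45.2   3.5  58.8] w [-0.18 -0.13  0.22] q [  6.9 -42.4 -35.2   8.2 -62.   76.1] F [-0.1  0.2 -1.2] gap 0.0548 grip 64.0
clk 10.75 n 48.2 y 3.7 along 193.9 Fslot [-0.7  0.2 -0.9] T [0.2  1.95 0.01] gap 0.0548 grip 64.0
```

```bash
python3 -m jog '[{"dx":-15,"dy":1.5,"dz":0,"wx":-0.2,"wy":-0.1,"wz":0.2,"claw":0},{"dx":-20,"dy":2,"dz":0,"wx":0,"wy":0,"wz":0,"claw":0},{"dx":-10,"dy":0,"dz":15,"wx":0,"wy":0,"wz":0,"claw":0},{"dx":0,"dy":0,"dz":20,"wx":0,"wy":0,"wz":0,"claw":0},{"dx":0,"dy":0,"dz":22,"wx":0,"wy":0,"wz":0,"claw":0}]' >/dev/null
python3 -m jog '[{"dx":0,"dy":0,"dz":20,"wx":0,"wy":0,"wz":0,"claw":0},{"dx":0,"dy":0,"dz":20,"wx":0,"wy":0,"wz":0,"claw":0},{"dx":0,"dy":0,"dz":10,"wx":0,"wy":0,"wz":0,"claw":0},{"dx":0,"dy":0,"dz":0,"wx":0,"wy":0,"wz":0,"claw":0}]' >/dev/null
python3 - <<'E'
from h import *
to(*slot(70,3));here()
s=snap('side');t=snap('top')
a=cv2.resize(s['frame'][80:200,330:470,::-1],(700,600),interpolation=cv2.INTER_CUBIC)
cv2.imwrite('pics/ins.png',a)
E
```

```text
clk 11.65 pos [ 0.5258 -0.1859  0.1515] d [ 0.2 -0.5 14.7] w [ 0.09  0.24 -0.02] q [  5.3 -37.4 -44.5   8.7 -48.   75.1] F [-0.1  0.5 -2. ] gap 0.0548 grip 63.9
clk 11.65 n 2.5 y -0.5 along 84.7 Fslot [-1.2  0.5 -1.5] T [ 0.2   2.08 -0.01] gap 0.0548 grip 64.0
```

View pics/ins.png

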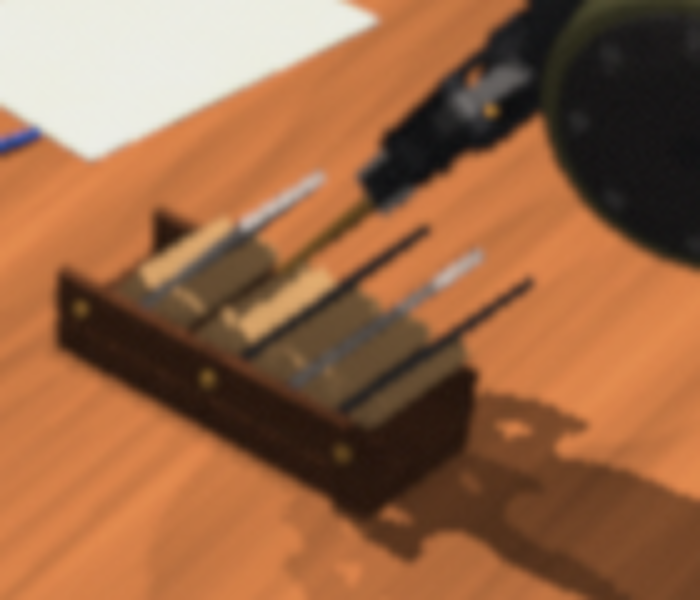

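The brass plate is edge-on at (330,235) in the crop, parallel to its neighbours and pointing into the dark slot-4 mouth at (280,275). Now descending and feeling for it.

```bash
python3 -m jog '[{"dx":0.5,"dy":-0.5,"dz":10,"wx":0,"wy":0.2,"wz":0,"claw":0},{"dx":0,"dy":0,"dz":10,"wx":0,"wy":0,"wz":0,"claw":0},{"dx":0,"dy":0,"dz":8,"wx":0,"wy":0,"wz":0,"claw":0},{"dx":0,"dy":0,"dz":3,"wx":0,"wy":0,"wz":0,"claw":0}]' >/dev/null; python3 -c "from h import *;here()"
python3 -m jog '[{"dx":0,"dy":0,"dz":3,"wx":0,"wy":0,"wz":0,"claw":0},{"dx":0,"dy":0,"dz":3,"wx":0,"wy":0,"wz":0,"claw":0}]' >/dev/null; python3 -c "from h import *;here()"
python3 -m jog '[{"dx":0,"dy":0,"dz":3,"wx":0,"wy":0,"wz":0,"claw":0},{"dx":0,"dy":0,"dz":0,"wx":0,"wy":0,"wz":0,"claw":0}]' >/dev/null; python3 -c "from h import *;here()"
```

```text
clk 12.15 n 3.2 y -0.0 along 53.8 Fslot [-1.7 -0.2 -1.7] T [ 0.18  2.05 -0.  ] gap 0.0546 grip 64.0
clk 12.35 n 4.5 y -0.0 along 48.9 Fslot [-0.1 -0.1 -1.3] T [0.26 2.11 0.  ] gap 0.0545 grip 64.0
clk 12.55 n 4.0 y -0.0 along 45.7 Fslot [-1.5  0.2 -1.8] T [ 0.23  2.03 -0.04] gap 0.0545 grip 64.0
```

```bash
python3 -m jog '[{"dx":0,"dy":0,"dz":2,"wx":0,"wy":0,"wz":0,"claw":0},{"dx":0,"dy":0,"dz":0,"wx":0,"wy":0,"wz":0,"claw":0}]' >/dev/null; python3 -c "from h import *;here()"
python3 -m jog '[{"dx":-1,"dy":0,"dz":0,"wx":0,"wy":0,"wz":0,"claw":0},{"dx":0,"dy":0,"dz":0,"wx":0,"wy":0,"wz":0,"claw":0}]' >/dev/null; python3 -c "from h import *;here()"
python3 -m jog '[{"dx":-1,"dy":0,"dz":0,"wx":0,"wy":0,"wz":0,"claw":0},{"dx":0,"dy":0,"dz":0,"wx":0,"wy":0,"wz":0,"claw":0}]' >/dev/null; python3 -c "from h import *;here()"
python3 -m jog '[{"dx":-1,"dy":0,"dz":0,"wx":0,"wy":0,"wz":0,"claw":0},{"dx":0,"dy":0,"dz":0,"wx":0,"wy":0,"wz":0,"claw":0}]' >/dev/null; python3 -c "from h import *;here()"
```

```text
clk 12.75 n 5.1 y -0.1 along 44.5 Fslot [-1.4 -0.   3. ] T [0.41 2.4  0.09] gap 0.0552 grip 64.0
clk 12.95 n 4.4 y -0.0 along 44.6 Fslot [-0.5 -1.   2.6] T [ 0.03  1.72 -0.1 ] gap 0.0547 grip 64.0
clk 13.15 n 3.5 y 0.0 along 44.6 Fslot [ 1.  -0.2  3.4] T [ 0.06  1.27 -0.11] gap 0.0547 grip 64.0
clk 13.35 n 2.5 y 0.1 along 44.5 Fslot [ 0.5 -0.4  3.4] T [ 0.16  0.96 -0.02] gap 0.0544 grip 65.0
```

```bash
for i in 1; do :; done
python3 -m jog '[{"dx":-1,"dy":0,"dz":0,"wx":0,"wy":0,"wz":0,"claw":0},{"dx":0,"dy":0,"dz":0,"wx":0,"wy":0,"wz":0,"claw":0}]' >/dev/null; python3 -c "from h import *;here()"
python3 -m jog '[{"dx":-1,"dy":0,"dz":0,"wx":0,"wy":0,"wz":0,"claw":0},{"dx":0,"dy":0,"dz":0,"wx":0,"wy":0,"wz":0,"claw":0}]' >/dev/null; python3 -c "from h import *;here()"
python3 -m jog '[{"dx":-1,"dy":0,"dz":0,"wx":0,"wy":0,"wz":0,"claw":0},{"dx":0,"dy":0,"dz":0,"wx":0,"wy":0,"wz":0,"claw":0}]' >/dev/null; python3 -c "from h import *;here()"
```

```text
clk 13.55 n 1.4 y 0.1 along 44.5 Fslot [3.2 0.6 5.1] T [0.22 0.79 0.  ] gap 0.0545 grip 65.0
clk 13.75 n 0.4 y 0.1 along 44.5 Fslot [ 2.  -0.2  5.7] T [0.23 0.65 0.07] gap 0.0544 grip 65.0
clk 13.95 n -0.6 y 0.1 along 44.5 Fslot [ 3.1 -0.2  4.2] T [ 0.23  0.7  -0.  ] gap 0.0549 grip 65.0
```

Run:
```python
from h import *
s=snap('side');t=snap('top')
np.savez('now.npz',s=s['frame'],t=t['frame'])
a=cv2.resize(s['frame'][100:175,345:445,::-1],(800,600),interpolation=cv2.INTER_CUBIC)
cv2.imwrite('pics/ins2.png',a)
```

```text
(no output)
```

View pics/ins2.png

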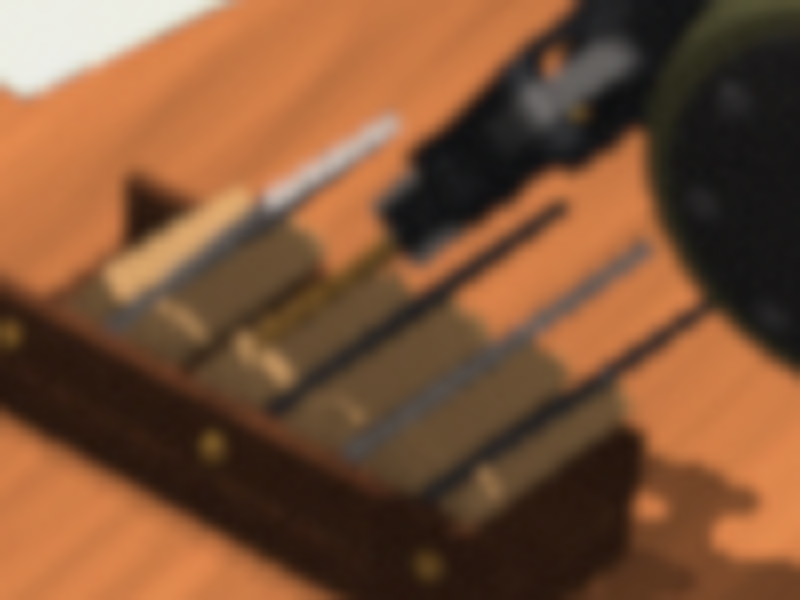

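The plate's near foot corner (250,335) sits at the upper-left edge of the block on the −x side. Its height on first contact (about 59 mm) also fits that block's top. So the foot is too far to −x; I'm dragging it lightly towards +x until it drops off the edge.

```bash
python3 -m jog '[{"dx":2,"dy":0,"dz":0,"wx":0,"wy":0,"wz":0,"claw":0},{"dx":2,"dy":0,"dz":0,"wx":0,"wy":0,"wz":0,"claw":0},{"dx":0,"dy":0,"dz":0,"wx":0,"wy":0,"wz":0,"claw":0}]' >/dev/null; python3 -c "from h import *;here()"
python3 -m jog '[{"dx":1,"dy":0,"dz":0,"wx":0,"wy":0,"wz":0,"claw":0},{"dx":0,"dy":0,"dz":0,"wx":0,"wy":0,"wz":0,"claw":0}]' >/dev/null; python3 -c "from h import *;here()"
python3 -m jog '[{"dx":1,"dy":0,"dz":0,"wx":0,"wy":0,"wz":0,"claw":0},{"dx":0,"dy":0,"dz":0,"wx":0,"wy":0,"wz":0,"claw":0}]' >/dev/null; python3 -c "from h import *;here()"
python3 -m jog '[{"dx":1,"dy":0,"dz":0.5,"wx":0,"wy":0,"wz":0,"claw":0},{"dx":0,"dy":0,"dz":0,"wx":0,"wy":0,"wz":0,"claw":0}]' >/dev/null; python3 -c "from h import *;here()"
```

```text
clk 14.35 n 1.8 y -0.1 along 44.3 Fslot [-4.1  2.1 14.7] T [1.36 3.01 0.75] gap 0.0546 grip 65.0
clk 14.55 n 2.3 y -0.1 along 44.3 Fslot [-4.6  1.3 16. ] T [1.61 3.55 0.99] gap 0.0549 grip 65.0
clk 14.75 n 2.8 y -0.2 along 44.3 Fslot [-6.1  4.  18.6] T [1.81 4.12 1.12] gap 0.0547 grip 66.0
clk 14.95 n 4.2 y -0.4 along 44.0 Fslot [-5.   2.5 18. ] T [1.47 3.86 0.8 ] gap 0.0543 grip 66.0
```

```bash
python3 -m jog '[{"dx":0,"dy":0,"dz":-5,"wx":0,"wy":0,"wz":0,"claw":0},{"dx":2,"dy":0,"dz":-5,"wx":0,"wy":0,"wz":0,"claw":0},{"dx":2,"dy":-0.3,"dz":-5,"wx":0,"wy":0,"wz":0,"claw":0},{"dx":0,"dy":0,"dz":0,"wx":0,"wy":0,"wz":0,"claw":0}]' >/dev/null; python3 -c "from h import *;here()"
cat > f7.py <<'E'
import f3
from f3 import *
if 'side' in D:
  p,f=fit(lambda p:fd(p,0,72),np.array([0,0,.074,0]),np.array([.004,.004,.004,.06]),{'side':D['side']});print('side',p.round(4),round(f,3))
  p,f=fit(lambda q:fd([0,q[0],.074,q[1]],0,72),np.array([0,0.]),np.array([.004,.06]),{'side':D['side']});print('side2',p.round(4),round(f,3))
E
python3 f7.py; python3 -c "from h import *;to(*slot(50,8))"
```

```text
clk 15.35 n 9.8 y 0.4 along 59.0 Fslot [-0.7  0.  -1.6] T [0.25 2.   0.05] gap 0.0545 grip 64.0
side drawplate 0.97 [214.0, 309.0, 254.0, 358.0] 1100 False
side drawplate 0.64 [247.0, 358.0, 356.0, 444.0] 5013 False
side drawplate 0.56 [380.0, 125.0, 395.0, 137.0] 37 True
top drawplate 0.96 [460.0, 194.0, 502.0, 224.0] 808 True
top drawplate 0.69 [163.0, 220.0, 200.0, 269.0] 993 False
top drawplate 0.62 [120.0, 302.0, 213.0, 366.0] 3676 False
top drawplate 0.3 [444.0, 152.0, 495.0, 248.0] 1087 True
clk 15.55 pos [ 0.546  -0.1871  0.1335] d [-0.6  0.4  8.2] w [ 0.05 -0.15 -0.02] q [  4.7 -33.3 -44.3   9.  -43.7  75. ] F [ 0.1 -0.4 -1.1] gap 0.0545 grip 64.1
```

```bash
cat > f8.py <<'E'
from h import *
s=snap('side');I=s['frame'].astype(float)
st=readout.get_state();C=np.array(st['ee_rot']);p0=np.array(st['position'])
def ax(pitch,z,y=-.028,L=.074,piv=-.019):
    R=Ro.from_rotvec([0,pitch,0]).as_matrix();P=np.array([[0,y,L-a-piv] for a in z])
    return proj(s,(P@R.T+[0,0,piv])@C.T+p0)
a=ax(0,[0,.065]);x0,y0=a.min(0)-6;x1,y1=a.max(0)+6
m=(I[:,:,2]<.32*I[:,:,0])&(I[:,:,0]<160)&(I[:,:,0]>50)
M=np.zeros_like(m);M[int(y0):int(y1),int(x0):int(x1)]=1;m&=M
v,u=np.nonzero(m);print('n',len(u),'box',x0,y0,x1,y1)
l=cv2.fitLine(np.c_[u,v].astype(np.float32),cv2.DIST_HUBER,0,.01,.01).ravel()
ang=lambda d:np.degrees(np.arctan2(d[1],d[0]))%180
print('line',l.round(2),ang(l[:2]))
for pt in (-.08,-.04,0,.04,.08):
    b=ax(pt,[.005,.06]);print(pt,b.round(1).tolist(),ang(b[1]-b[0]))
for r in range(int(y0),int(y1)): print(''.join('#' if m[r,c] else '.' for c in range(int(x0),int(x1))))
E
python3 f8.py
```

```text
n 6 box 370.1759284399257 117.86183770942743 398.09748624675416 143.21374770121503
line [  0.75  -0.66 386.83 130.17] 138.62057
-0.08 [[379.3, 138.8], [391.6, 125.9]] 133.64225293192933
-0.04 [[378.3, 137.5], [391.2, 125.4]] 136.81088178893873
0 [[377.4, 136.2], [390.8, 124.9]] 140.0166094407274
0.04 [[376.4, 134.9], [390.5, 124.4]] 143.25013966081053
0.08 [[375.5, 133.5], [390.1, 123.9]] 146.501489075227
............................
............................
............................
............................
............................
............................
............................
............................
............................
............................
....................#.......
...................##.......
..................#.........
............................
............................
............................
..............#.............
............................
............................
..........#.................
............................
............................
............................
............................
............................
............................
```

```bash
python3 -m jog '[{"dx":-1,"dy":0.4,"dz":5,"wx":0,"wy":0,"wz":0,"claw":0},{"dx":0,"dy":0,"dz":5,"wx":0,"wy":0,"wz":0,"claw":0},{"dx":0,"dy":0,"dz":3,"wx":0,"wy":0,"wz":0,"claw":0},{"dx":0,"dy":0,"dz":0,"wx":0,"wy":0,"wz":0,"claw":0}]' >/dev/null; python3 -c "from h import *;here()"
python3 -m jog '[{"dx":0,"dy":0,"dz":2,"wx":0,"wy":0,"wz":0,"claw":0},{"dx":0,"dy":0,"dz":0,"wx":0,"wy":0,"wz":0,"claw":0}]' >/dev/null; python3 -c "from h import *;here()"
python3 -m jog '[{"dx":0,"dy":0,"dz":2,"wx":0,"wy":0,"wz":0,"claw":0},{"dx":0,"dy":0,"dz":0,"wx":0,"wy":0,"wz":0,"claw":0}]' >/dev/null; python3 -c "from h import *;here()"
```

```text
clk 16.0 n 7.6 y -0.2 along 44.8 Fslot [-0.9 -0.4 -1.1] T [0.24 2.07 0.04] gap 0.0545 grip 64.0
clk 16.2 n 8.5 y -0.1 along 43.4 Fslot [-0.9  0.1 -1. ] T [ 0.12  1.94 -0.03] gap 0.0548 grip 64.0
clk 16.4 n 8.5 y -0.1 along 41.4 Fslot [-0.2  0.6 -2. ] T [ 0.21  1.77 -0.01] gap 0.0549 grip 64.0
```

```bash
python3 -m jog '[{"dx":0,"dy":0,"dz":2,"wx":0,"wy":0,"wz":0,"claw":0},{"dx":0,"dy":0,"dz":0,"wx":0,"wy":0,"wz":0,"claw":0}]' >/dev/null; python3 -c "from h import *;here()"
python3 -m jog '[{"dx":0,"dy":0,"dz":2,"wx":0,"wy":0,"wz":0,"claw":0},{"dx":0,"dy":0,"dz":0,"wx":0,"wy":0,"wz":0,"claw":0}]' >/dev/null; python3 -c "from h import *;here()"
python3 -m jog '[{"dx":0,"dy":0,"dz":2,"wx":0,"wy":0,"wz":0,"claw":0},{"dx":0,"dy":0,"dz":0,"wx":0,"wy":0,"wz":0,"claw":0}]' >/dev/null; python3 -c "from h import *;here()"
```

```text
clk 16.6 n 8.4 y -0.1 along 39.4 Fslot [-1.  -0.8 -2.9] T [ 0.23  1.74 -0.02] gap 0.0543 grip 64.0
clk 16.8 n 8.4 y -0.1 along 37.4 Fslot [-0.1  0.8 -1.9] T [ 0.22  1.69 -0.02] gap 0.0547 grip 64.0
clk 17.0 n 8.4 y -0.1 along 35.4 Fslot [-0.5  0.1 -2.3] T [0.21 1.65 0.01] gap 0.0542 grip 64.0
```

```bash
python3 -m jog '[{"dx":0,"dy":0,"dz":2,"wx":0,"wy":0,"wz":0,"claw":0},{"dx":0,"dy":0,"dz":0,"wx":0,"wy":0,"wz":0,"claw":0}]' >/dev/null; python3 -c "from h import *;here()"
python3 -m jog '[{"dx":0,"dy":0,"dz":2,"wx":0,"wy":0,"wz":0,"claw":0},{"dx":0,"dy":0,"dz":0,"wx":0,"wy":0,"wz":0,"claw":0}]' >/dev/null; python3 -c "from h import *;here()"
python3 -m jog '[{"dx":0,"dy":0,"dz":2,"wx":0,"wy":0,"wz":0,"claw":0},{"dx":0,"dy":0,"dz":0,"wx":0,"wy":0,"wz":0,"claw":0}]' >/dev/null; python3 -c "from h import *;here()"
```

```text
clk 17.2 n 8.4 y -0.1 along 33.3 Fslot [-0.3  0.6 -1.8] T [ 0.15  1.69 -0.05] gap 0.055 grip 64.0
clk 17.4 n 8.4 y -0.1 along 31.3 Fslot [ 0.3 -0.1 -3.1] T [ 0.2   1.57 -0.01] gap 0.0543 grip 64.0
clk 17.6 n 8.4 y -0.1 along 29.3 Fslot [-0.9  0.5 -2.2] T [ 0.2   1.6  -0.01] gap 0.0547 grip 64.0
```

```bash
python3 -m jog '[{"dx":0,"dy":0,"dz":3,"wx":0,"wy":0,"wz":0,"claw":0},{"dx":0,"dy":0,"dz":3,"wx":0,"wy":0,"wz":0,"claw":0}]' >/dev/null; python3 -c "from h import *;here()"
python3 -m jog '[{"dx":0,"dy":0,"dz":3,"wx":0,"wy":0,"wz":0,"claw":0},{"dx":0,"dy":0,"dz":3,"wx":0,"wy":0,"wz":0,"claw":0}]' >/dev/null; python3 -c "from h import *;here()"
python3 -m jog '[{"dx":0,"dy":0,"dz":3,"wx":0,"wy":0,"wz":0,"claw":0},{"dx":0,"dy":0,"dz":2,"wx":0,"wy":0,"wz":0,"claw":0}]' >/dev/null; python3 -c "from h import *;here()"
```

```text
clk 17.8 n 8.5 y -0.1 along 23.3 Fslot [-0.1  1.  -1.3] T [ 0.22  1.79 -0.03] gap 0.0546 grip 64.0
clk 18.0 n 8.7 y 0.1 along 17.3 Fslot [-0.5  2.6 -0.4] T [0.93 1.75 0.56] gap 0.0548 grip 64.0
clk 18.2 n 8.6 y 0.1 along 12.2 Fslot [0.3 2.1 0.7] T [1.01 1.68 0.58] gap 0.0545 grip 64.0
```

```bash
python3 -m jog '[{"dx":0,"dy":-0.5,"dz":2,"wx":0,"wy":0,"wz":0,"claw":0},{"dx":0,"dy":0,"dz":2,"wx":0,"wy":0,"wz":0,"claw":0}]' >/dev/null; python3 -c "from h import *;here()"
python3 -m jog '[{"dx":0,"dy":0,"dz":2,"wx":0,"wy":0,"wz":0,"claw":0},{"dx":0,"dy":0,"dz":2,"wx":0,"wy":0,"wz":0,"claw":0}]' >/dev/null; python3 -c "from h import *;here()"
python3 -m jog '[{"dx":0,"dy":0,"dz":1,"wx":0,"wy":0,"wz":0,"claw":0},{"dx":0,"dy":0,"dz":0,"wx":0,"wy":0,"wz":0,"claw":0}]' >/dev/null; python3 -c "from h import *;here()"
```

```text
clk 18.4 n 8.6 y 0.2 along 8.4 Fslot [-0.1 -0.4 -1.7] T [0.32 1.61 0.09] gap 0.0547 grip 64.0
clk 18.6 n 8.6 y 0.2 along 4.4 Fslot [-0.4 -0.3 -1.3] T [0.3  1.53 0.04] gap 0.0547 grip 64.0
clk 18.8 n 8.4 y 0.3 along 3.4 Fslot [ 1.5 -0.4 -2.9] T [ 0.15  1.34 -0.04] gap 0.0545 grip 64.0
```

Nearly home; 1 mm steps until the floor is felt.

```bash
python3 -m jog '[{"dx":0,"dy":0,"dz":1,"wx":0,"wy":0,"wz":0,"claw":0},{"dx":0,"dy":0,"dz":0,"wx":0,"wy":0,"wz":0,"claw":0}]' >/dev/null; python3 -c "from h import *;here()"
python3 -m jog '[{"dx":0,"dy":0,"dz":1,"wx":0,"wy":0,"wz":0,"claw":0},{"dx":0,"dy":0,"dz":0,"wx":0,"wy":0,"wz":0,"claw":0}]' >/dev/null; python3 -c "from h import *;here()"
python3 -m jog '[{"dx":0,"dy":0,"dz":1,"wx":0,"wy":0,"wz":0,"claw":0},{"dx":0,"dy":0,"dz":0,"wx":0,"wy":0,"wz":0,"claw":0}]' >/dev/null; python3 -c "from h import *;here()"
```

```text
clk 19.0 n 8.5 y 0.3 along 2.5 Fslot [-0.1  0.1 -2.6] T [ 0.14  1.41 -0.07] gap 0.0547 grip 64.0
clk 19.2 n 8.6 y 0.3 along 1.5 Fslot [ 1.7  0.  -2.1] T [ 0.17  1.48 -0.03] gap 0.0547 grip 64.0
clk 19.4 n 8.5 y 0.3 along 0.5 Fslot [ 0.1  0.3 -1.7] T [ 0.1   1.39 -0.05] gap 0.0547 grip 64.0
```

```bash
python3 -m jog '[{"dx":0,"dy":0,"dz":1,"wx":0,"wy":0,"wz":0,"claw":0},{"dx":0,"dy":0,"dz":1,"wx":0,"wy":0,"wz":0,"claw":0}]' >/dev/null; python3 -c "from h import *;here()"
python3 -m jog '[{"dx":0,"dy":0,"dz":1,"wx":0,"wy":0,"wz":0,"claw":0},{"dx":0,"dy":0,"dz":0,"wx":0,"wy":0,"wz":0,"claw":0}]' >/dev/null; python3 -c "from h import *;here()"
python3 -m jog '[{"dx":0,"dy":0,"dz":1,"wx":0,"wy":0,"wz":0,"claw":0},{"dx":0,"dy":0,"dz":0,"wx":0,"wy":0,"wz":0,"claw":0}]' >/dev/null; python3 -c "from h import *;here()"
python3 -m jog '[{"dx":0,"dy":0,"dz":0.7,"wx":0,"wy":0,"wz":0,"claw":0},{"dx":0,"dy":0,"dz":0,"wx":0,"wy":0,"wz":0,"claw":0}]' >/dev/null; python3 -c "from h import *;here()"
```

```text
clk 19.6 n 8.6 y 0.3 along -1.5 Fslot [ 0.3 -0.3 -0.6] T [ 0.16  1.5  -0.04] gap 0.0545 grip 64.0
clk 19.8 n 8.5 y 0.3 along -2.6 Fslot [ 1.4  0.  -2.5] T [ 0.14  1.34 -0.05] gap 0.0547 grip 64.0
clk 20.0 n 8.5 y 0.4 along -3.6 Fslot [ 0.1  0.3 -2.4] T [ 0.14  1.34 -0.04] gap 0.0547 grip 64.0
clk 20.2 n 8.6 y 0.4 along -4.2 Fslot [ 1.1 -0.2 -1.3] T [ 0.17  1.37 -0.03] gap 0.0546 grip 64.0
```

```bash
python3 -m jog '[{"dx":0,"dy":0,"dz":1,"wx":0,"wy":0,"wz":0,"claw":0},{"dx":0,"dy":0,"dz":0,"wx":0,"wy":0,"wz":0,"claw":0}]' >/dev/null; python3 -c "from h import *;here()"
python3 -m jog '[{"dx":0,"dy":0,"dz":1,"wx":0,"wy":0,"wz":0,"claw":0},{"dx":0,"dy":0,"dz":0,"wx":0,"wy":0,"wz":0,"claw":0}]' >/dev/null; python3 -c "from h import *;here()"
python3 -m jog '[{"dx":0,"dy":0,"dz":0.7,"wx":0,"wy":0,"wz":0,"claw":0},{"dx":0,"dy":0,"dz":0,"wx":0,"wy":0,"wz":0,"claw":0}]' >/dev/null; python3 -c "from h import *;here()"
```

```text
clk 20.4 n 8.6 y 0.3 along -5.3 Fslot [ 0.6 -0.5 -1.5] T [ 0.07  1.35 -0.05] gap 0.0552 grip 64.0
clk 20.6 n 8.6 y 0.4 along -6.3 Fslot [ 1.2 -0.1 -2.1] T [ 0.19  1.26 -0.13] gap 0.0544 grip 64.0
clk 20.8 n 8.6 y 0.3 along -6.8 Fslot [-0.5  0.4  1.5] T [0.23 1.58 0.03] gap 0.0551 grip 64.0
```

```bash
python3 -m jog '[{"dx":0,"dy":0,"dz":0.5,"wx":0,"wy":0,"wz":0,"claw":0},{"dx":0,"dy":0,"dz":0,"wx":0,"wy":0,"wz":0,"claw":0}]' >/dev/null; python3 -c "from h import *;here()"
python3 -m jog '[{"dx":0,"dy":0,"dz":0.4,"wx":0,"wy":0,"wz":0,"claw":0},{"dx":0,"dy":0,"dz":0,"wx":0,"wy":0,"wz":0,"claw":0}]' >/dev/null; python3 -c "from h import *;here()"
```

```text
clk 21.0 n 8.9 y 0.2 along -7.1 Fslot [-0.2  1.4  3.8] T [0.45 1.88 0.07] gap 0.0551 grip 65.0
clk 21.2 n 9.1 y 0.2 along -7.3 Fslot [-1.4  1.2  7.8] T [0.67 2.22 0.19] gap 0.0546 grip 65.0
```

```bash
python3 -m jog '[{"dx":0,"dy":0,"dz":0,"wx":0,"wy":0,"wz":0,"claw":0},{"dx":0,"dy":0,"dz":0,"wx":0,"wy":0,"wz":0,"claw":0.85},{"dx":0,"dy":0,"dz":0,"wx":0,"wy":0,"wz":0,"claw":0.85},{"dx":0,"dy":0,"dz":0,"wx":0,"wy":0,"wz":0,"claw":0.85},{"dx":0,"dy":0,"dz":0,"wx":0,"wy":0,"wz":0,"claw":0.85}]' |grep -v ee
python3 -m jog '[{"dx":0,"dy":0,"dz":-5,"wx":0,"wy":0,"wz":0,"claw":0.85},{"dx":0,"dy":0,"dz":-15,"wx":0,"wy":0,"wz":0,"claw":0.85},{"dx":0,"dy":0,"dz":-20,"wx":0,"wy":0,"wz":0,"claw":0.85},{"dx":0,"dy":0,"dz":-30,"wx":0,"wy":0,"wz":0,"claw":0.85},{"dx":0,"dy":0,"dz":-30,"wx":0,"wy":0,"wz":0,"claw":0.85}]' |grep -v ee
python3 -m jog '[{"dx":0,"dy":0,"dz":-30,"wx":0,"wy":0,"wz":0,"claw":0.85},{"dx":0,"dy":0,"dz":0,"wx":0,"wy":0,"wz":0,"claw":0.85},{"dx":0,"dy":0,"dz":0,"wx":0,"wy":0,"wz":0,"claw":0.85}]' |grep -v ee
python3 - <<'E'
from h import *
s=snap('side');t=snap('top')
c=lambda s,x0,y0,x1,y1:cv2.resize(s['frame'][y0:y1,x0:x1,::-1],(400,300),interpolation=cv2.INTER_CUBIC)
cv2.imwrite('pics/end.png',np.hstack([c(s,330,90,450,180),c(t,398,150,538,255)]))
E
```

```text
clock: 21.7
position: [0.5843, -0.191, 0.0796]
contact_force: [-0.2, -0.1, -0.1]
finger_gap: 0.0727
grip_force: 0.0
clock: 22.2
position: [0.5246, -0.185, 0.1613]
contact_force: [0.5, -0.2, -0.1]
finger_gap: 0.0724
grip_force: 0.0
clock: 22.5
position: [0.508, -0.183, 0.1861]
contact_force: [0.1, 0.2, -1.1]
finger_gap: 0.072
grip_force: 0.0
```

View pics/end.png

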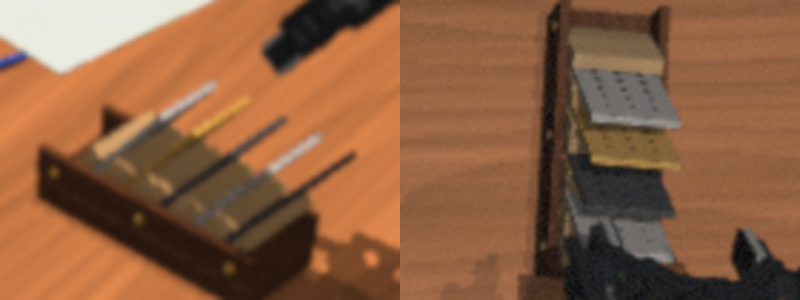

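The brass plate stands in slot 4 (side crop (245,100), top crop (635,148)), in line with and as deep as its neighbours. The neighbours have not moved and the hand is clear, so I'm handing in.

```bash
python3 -c "
from plant import arm
print(arm.finish_job())"
```

```text
the job is handed in; nothing more can be done
None
```

The middle-sized drawplate is out of the vise and pushed home in the empty slot 4, released and level with its neighbours in the last picture; the job was handed in at about 23 s of 51 s, with no verdict shown.

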